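# Lock the tape reel on its inclined spindle

## Task

The paste pot stands in the tray in front of the retaining hub for the tape stand. First lift the pot out, keeping it upright, and stand it wholly on the cork drip mat; then take the hub from the tray, slide it foot first onto the tape stand's leaning spindle and push it past the sprung balls until it clicks and sits fully home against the reel. Let go of it there and leave the tape roll, the carton and the pen cup where they are.

Things in the scene. Friction and masses are not known exactly. Their poses are not given: they have to be found in the camera images.
- pot_center (a point): Loose white round paste pot, 0.4 kg, 92 mm wide and 104 mm high to its lid's top, with an upright wooden handle in the lid's middle: a 26 mm cylinder, 50 mm tall, top 154 mm above the pot's underside. This point is on the axis, 77 mm above the underside; z up. It starts upright on the tray's floor, a few mm from the hub, on the robot's side of it.
- hub_center (a point): Retaining hub: loose grey plastic sleeve, 80 g, 70 mm long, 44 mm outer diameter; foot flange 51 mm wide, 10 mm thick at the lower end; 25 mm bore right through, with an inner groove 10 to 26 mm from the foot that catches the balls. This point is mid-bore, 35 mm from either end; z along the bore away from the foot. Starts upright in the tray, foot down, behind the pot.
- hub_foot (a point): The middle of the hub's foot end: on the bore's axis, level with the underside of the foot flange, 35 mm from hub_center against its z. It meets the spindle's origin when the hub is home.
- tray: Fixed grey tray, open on top, 250 mm (its x) by 150 mm (its y) by 30 mm high, walls and floor 5 mm thick. Origin at the centre of its underside; z up. Pot and hub stand near its long centre line, the pot towards its -x.
- spindle: Steel rod of the fixed tape stand, 22 mm in diameter, leaning 30 degrees from vertical, roughly to the robot's right (-y), through a tape reel 100 mm wide. Origin where it leaves the reel's face (the hub's foot sits there when home); z outward along the rod, y level. It stands 78 mm out of the reel, the last 12 mm tapering to 12 mm. Home, it ends 8 mm beyond the hub.
- detent (a point): Middle between the two sprung balls that stick 4 mm out of the rod's +y and -y sides, on the rod's axis 18 mm from the reel's face. The hub slides freely until its foot is about 24 mm from the face, then needs a push of about 10 to 15 N to pass; the balls snap into its groove when the foot is 8 to 2 mm from the face, and it then goes on to rest on the face.
- stand: Fixed tape stand that carries reel and spindle. Grey base plate 130 (its x) by 110 by 10 mm high; origin at the centre of the plate's underside, z up. The spindle leans towards its -x; the rod leaves the reel 72 mm above the table, 20 mm towards -x of this origin.
- mat: Fixed square cork drip mat lying flat on the table, 150 by 150 mm, 4 mm thick. Origin at the centre of its underside; x and y along its sides.
- tape_mid (a point): Bystander: loose roll of tape lying flat, a cardboard-coloured ring 100 mm in outer diameter, 24 mm high; this point is at its centre, 12 mm up.
- carton_mid (a point): Bystander: loose brown carton, 90 (its x) by 130 by 60 mm high; this point is at its centre.
- pencup_mid (a point): Bystander: loose dark round pen cup, 76 mm in diameter, 95 mm high, pens to 155 mm; this point is on its axis, 47 mm up.
Things that resemble listed ones, but are neither listed nor needed, are in the scene too. Of the things shaped like the part that bears hub_center, the grey one is meant.

How it is judged:
On the way, in this order (a step that is already met when the one before it is completed fails the run):
1. the pot stands upright on the drip mat, released, while the hub is still in its place (moved less than 40 mm) (x of pot_center in the frame of mat between -0.037 and 0.037 m and y of pot_center in the frame of mat between -0.037 and 0.037 m and height (world z) of pot_center below 0.087 m and angle between pot_center's own z axis and vertical below 0.1 rad and distance of hub_center from where it was at the start of the episode below 0.04 m and contact force between pot and the fingers below 0.1 N and linear speed of pot below 0.03 m/s), for 0.2 s.
2. the hub is lifted out of the tray (height (world z) of hub_center above 0.075 m), for 0.1 s.
3. the hub is threaded foot first on the spindle (x of hub_center in the frame of spindle between -0.005 and 0.005 m and y of hub_center in the frame of spindle between -0.005 and 0.005 m and angle between the z axis of hub_center and the z axis of spindle, either way round below 0.08 rad and z of hub_foot in the frame of spindle below 0.067 m), for 0.1 s.
At the end, for the whole second after the job is handed in: Hub on the spindle, home past the balls, foot to the reel (within 4 mm of its face, 5 mm of the rod axis, 4.5 degrees of its direction); pot upright on the drip mat, its axis within 37 mm of the mat centre along each side; both released and at rest (x of pot_center in the frame of mat between -0.037 and 0.037 m and y of pot_center in the frame of mat between -0.037 and 0.037 m and height (world z) of pot_center below 0.087 m and angle between pot_center's own z axis and vertical below 0.1 rad and x of hub_center in the frame of spindle between -0.005 and 0.005 m and y of hub_center in the frame of spindle between -0.005 and 0.005 m and angle between the z axis of hub_center and the z axis of spindle, either way round below 0.08 rad and z of hub_center in the frame of spindle between 0.031 and 0.039 m and z of hub_foot in the frame of spindle between -0.004 and 0.004 m and linear speed of each of hub, pot below 0.02 m/s); the robot touches nothing.
It fails at once if the pot is tipped by more than about 35 degrees (angle between pot_center's own z axis and vertical above 0.6 rad).
It fails at once if the tape is displaced by more than 30 mm (distance of tape_mid from where it was at the start of the episode above 0.03 m).
It fails at once if the carton is displaced by more than 30 mm (distance of carton_mid from where it was at the start of the episode above 0.03 m).
It fails at once if the pencup is displaced by more than 30 mm (distance of pencup_mid from where it was at the start of the episode above 0.03 m).
It also fails if it takes over 64 s, if anything falls off the work surface, if the arm or the gripper's body presses on something with over 40 N, if the wrist force passes 120 N, or if a joint passes its speed limit or range.

## Robot

A 7-joint arm with a two-finger parallel gripper is mounted at the origin on the work surface. World frame = base frame: x ahead of the robot, y to its left, z up, the work surface at z = 0. Lengths are in m, angles in rad, forces in N, time in s.
With the tool pointing down it reaches from about 0.4 to 0.925 m from the base axis. Payload 5.6 kg.
Tool frame: the origin (TCP) lies at the very end of the fingers, on their centre line; the grasp point (between the pads) lies 19 mm behind it; z points along the fingers, y is the direction in which the jaws open and shut (so a half turn about z gives the same grasp; the last joint's range is limited). The gripper opens to 85 mm and grips with 20 to 120 N. Pads are 22 mm wide; open, the fingers measure 114 mm over their backs; the gripper's body (76 mm by 85 mm) begins 54 mm behind the grasp point. The pads swing forward as they close: fully open they stand 13 mm farther back than shut.
Start: joints at [1.189, 0.468, -0.012, 1.603, 0.006, 1.071, -0.056], TCP at [0.216, -0.613, 0.231] pointing down, gripper open.
Joint ranges: [-2.53, 2.53], [-0.31, 2.02], [-1.57, 1.55], [0.28, 2.44], [-1.29, 4.43], [0.15, 1.84], [-2.92, 2.92]. Speed limits (rad/s): [2.57, 2.57, 3.14, 3.14, 3.14, 3.14, 3.14].

## Interface

Orientations are given as a unit quaternion [w, x, y, z].
In Python, from station import readout, imaging, sign_off gives the robot as it stands.
- The arm moves only by the tool arm_command, never from a script. Its argument "deltas" is text: rows parted by semicolons, each of 7 numbers parted by spaces: the turn, a rotation vector about the tool's x, y, z in degrees, then the shift along the tool's x, y, z in cm, then the closure in counts, from 0 (fully open) to 255 (shut). A call has 1 to 20 rows; each row shifts and turns the commanded pose from where the row before left it, along the tool's axes as they then stand; what a row does not reach is not made up. A row lasts 1/8 s, in which the tool goes at most 62.5 mm and 10.7 degrees, less where a joint would pass 70% of its speed; a pose out of reach is approached as far as the arm can. A call with a gripper value outside its range is refused whole. The fingers move at their own pace and stop on an object; the grip force is fixed at half the most. Time passes only in rows, so rows that do not move let the fingers close. It gives the time, the measured TCP pose, the force and the opening at its end, in the units of the state.
- readout.observe(): the state, without advancing time (a new reading comes with each control period).
- imaging.camera(name): name is "scene" or "side" or "wrist"; returns a dict with "color" (480x640x3 uint8, red, green, blue), "fov_y" (degrees; the focal length in pixels is half the picture's height over the tangent of half this angle, whatever the lens; pixels are square), "cx", "cy" (the principal point, pixels), "T" (4x4, takes a point from camera to world coordinates). Camera axes: x right, y up, looking along -z (the intrinsics and any distortion apply to the point x, -y, -z); pixel columns grow to the right and rows downward; lengths in m; the calibration is good to about 2 mm. The wrist camera is an equidistant fisheye: a pixel r from the principal point sees the ray r / f radians off the axis. A picture is of the moment at which its call begins. There is no depth.
- sign_off(): hands the job in, once; it reports no verdict.
The state is a dict: "time": time; "qpos": joint angles; "qvel": joint speeds; "effort": joint torques, N m; "eef_pos": TCP position; "orientation": TCP orientation; "wrist_force": force on the tool from outside, world axes, zero at the start; "torque": the same for the moment, N m; "grip_width": opening from 0.0 (shut) to 1.0 (fully open).
Only numpy, scipy, OpenCV 4.12 (cv2) and the standard library are available. Lean on these libraries where they do the work, as an engineer would, in place of code of your own. Each camera call takes 0.05 s, during which the arm holds its last target.

## Working session

There is one attempt and no reset: what is moved stays moved. The work goes in short steps, Python scripts to look and compute and a tool call to move; the robot and the scene stay as the last step left them, time stands still between calls to the robot, and variables do not carry over. Pictures are saved under pics/ and viewed, and the job is handed in when it is done.

Besides the shell and the picture viewer there is one more tool, called after "Emit:" as name(argument=value, ...) on one line, values as JSON. arm_command: Moves the arm, as the interface text tells. Its arguments: {"type":"object","properties":{"deltas":{"type":"string"}},"required":["deltas"]}

```bash
mkdir -p pics; ls
python3 - <<'E'
from station import readout, imaging
import cv2,numpy as np
s=readout.observe();print({k:np.round(v,3) for k,v in s.items()})
for n in ["scene","side","wrist"]:
    c=imaging.camera(n);cv2.imwrite(f"pics/{n}0.png",c["color"][:,:,::-1]);print(n,c["fov_y"],c["cx"],c["cy"],np.round(c["T"],3).tolist())
    np.savez(f"{n}0.npz",**c)
E
```

```text
pics
{'time': np.float64(0.0), 'qpos': array([ 1.189,  0.468, -0.012,  1.604,  0.006,  1.071, -0.056]), 'qvel': array([ 0.002,  0.001, -0.   ,  0.001,  0.   , -0.   , -0.001]), 'effort': array([-0.0000e+00, -5.3238e+01,  2.2000e-02, -2.5130e+01,  1.2000e-02,
        8.0000e-03,  0.0000e+00]), 'eef_pos': array([ 0.216, -0.613,  0.23 ]), 'orientation': array([-0.001,  0.986,  0.169, -0.   ]), 'wrist_force': array([ 1.101,  0.943, -0.409]), 'torque': array([ 0.045, -0.044, -0.035]), 'grip_width': np.float64(0.998)}
scene 43.67882953179699 325.77378872152553 237.3432925813118 [[0.508, -0.675, 0.535, 1.112], [0.861, 0.387, -0.329, -0.325], [0.016, 0.628, 0.778, 0.867], [0.0, 0.0, 0.0, 1.0]]
side 56.61909771957619 318.4416052262451 236.65529823196698 [[-0.952, 0.218, -0.213, 0.417], [-0.305, -0.675, 0.672, 0.553], [0.002, 0.705, 0.709, 0.679], [0.0, 0.0, 0.0, 1.0]]
wrist 65.70646984690485 316.30918842058963 239.33815225199368 [[0.331, 0.906, 0.265, 0.284], [-0.943, 0.319, 0.091, -0.588], [-0.002, -0.28, 0.96, 0.373], [0.0, 0.0, 0.0, 1.0]]
```

View pics/scene0.png

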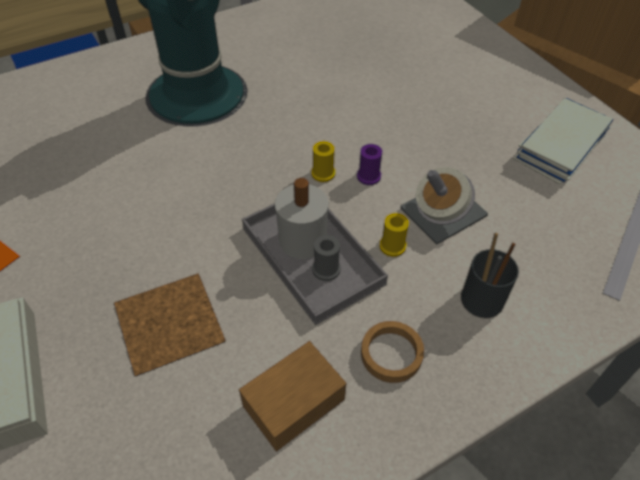

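View pics/side0.png

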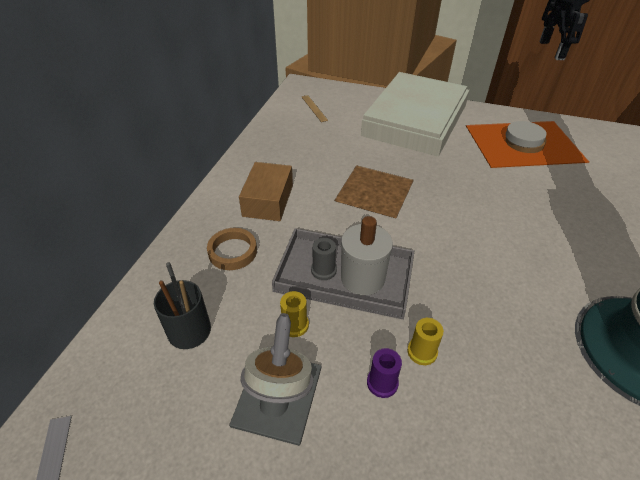

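View pics/wrist0.png

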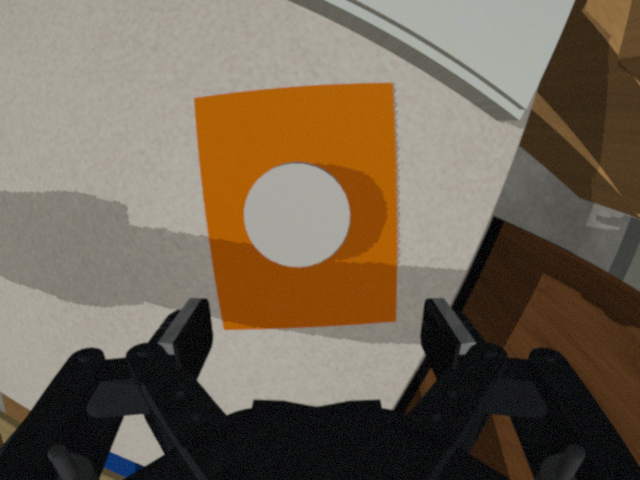

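```bash
cat > h.py <<'E'
import numpy as np,cv2
def load(n): return dict(np.load(n+".npz"))
def ray(c,u,v,fish=False):
    f=240/np.tan(np.radians(float(c["fov_y"]))/2)
    x,y=(u-c["cx"])/f,(v-c["cy"])/f
    if fish:
        r=np.hypot(x,y); d=np.array([np.sin(r)*x/r,-np.sin(r)*y/r,-np.cos(r)]) if r>1e-9 else np.array([0,0,-1.])
    else: d=np.array([x,-y,-1.]); d/=np.linalg.norm(d)
    return c["T"][:3,3],c["T"][:3,:3]@d
def plane(c,u,v,z,fish=False):
    o,d=ray(c,u,v,fish); return o+d*(z-o[2])/d[2]
def tri(*rs):
    A=np.zeros((3,3));b=np.zeros(3)
    for o,d in rs:
        P=np.eye(3)-np.outer(d,d);A+=P;b+=P@o
    p=np.linalg.solve(A,b)
    return p,[np.linalg.norm((np.eye(3)-np.outer(d,d))@(p-o)) for o,d in rs]
def proj(c,p):
    f=240/np.tan(np.radians(float(c["fov_y"]))/2)
    q=c["T"][:3,:3].T@(np.asarray(p)-c["T"][:3,3]); return np.array([c["cx"]+f*q[0]/-q[2],c["cy"]-f*q[1]/-q[2]])
E
python3 - <<'E'
from h import *
for n,(x,y,w,h) in {"scene":(235,130,265,200),"side":(220,200,220,245)}.items():
    im=load(n+"0")["color"][y:y+h,x:x+w,::-1]; 
    k=3 if n=="scene" else 2.4
    im=cv2.convertScaleAbs(cv2.resize(im,None,fx=k,fy=k,interpolation=cv2.INTER_CUBIC),alpha=1.5)
    for i in range(0,w,20): cv2.putText(im,str(x+i),(int(i*k),8),0,.3,(0,0,255)); cv2.line(im,(int(i*k),10),(int(i*k),14),(0,0,255))
    for i in range(0,h,20): cv2.putText(im,str(y+i),(0,int(i*k)+4),0,.3,(0,0,255))
    cv2.imwrite(f"pics/{n}0z.png",im)
E
```

```text
(no output)
```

View pics/scene0z.png

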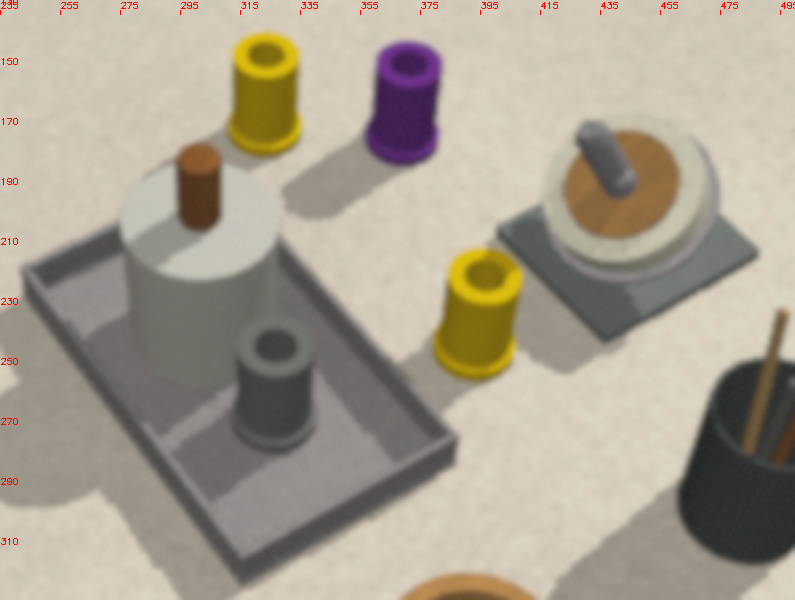

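View pics/side0z.png

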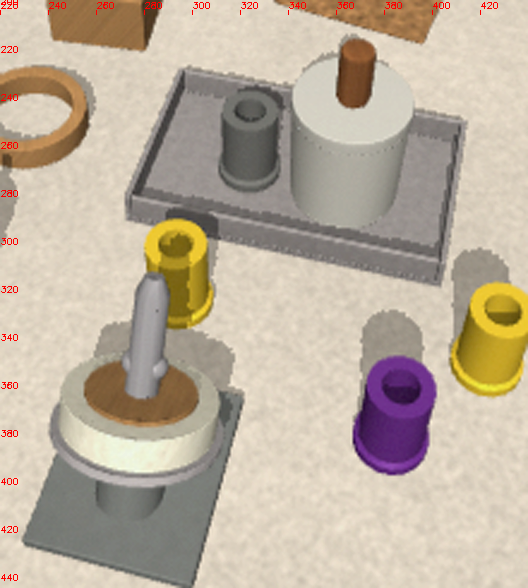

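Run:
```python
from h import *
s=load("scene0");d=load("side0")
np.set_printoptions(precision=4,suppress=True)
def two(n,a,b): p,e=tri(ray(s,*a),ray(d,*b)); print(n,p,np.round(e,4))
two("handle",(301.3,182.7),(369.2,219.2));two("hubtop",(327,245.3),(324.6,245.4))
two("rodtip",(432.3,171.7),(284,315));two("rodbase",(442.3,192.3),(280.4,362.5))
for c,P,z in [(s,[(301.3,182.7)],.159),(d,[(369.2,219.2)],.159),(s,[(327,245.3)],.075),(d,[(324.6,245.4)],.075),
 (s,[(243.3,220),(387.3,276.7),(316,317)],.03),(d,[(297,228.3),(413.8,250.8),(403.3,313.3),(274.2,286.3)],.03),
 (s,[(401,207.3),(487.3,214.3),(436.3,242.3)],.01),(d,[(321.3,364),(230,425.4),(300.4,443)],.01),
 (s,[(115,303),(198,276),(223,345),(137,371)],.004),(d,[(364,167),(413,179),(399,214),(336,193)],.004)]:
    print(z,[plane(c,*p,z)[:2].tolist() and np.round(plane(c,*p,z)[:2],4).tolist() for p in P])
```

```text
handle [ 0.5047 -0.0032  0.1602] [0.0021 0.0021]
hubtop [0.5817 0.0017 0.0759] [0.002 0.002]
rodtip [0.5782 0.2127 0.142 ] [0.0015 0.0015]
rodbase [0.5756 0.2495 0.0695] [0.003 0.003]
0.159 [[0.506, -0.0021]]
0.159 [[0.5034, -0.0065]]
0.075 [[0.5831, 0.003]]
0.075 [[0.5806, -0.0008]]
0.03 [[0.426, -0.0816], [0.6631, 0.0764], [0.6715, -0.0691]]
0.03 [[0.6623, -0.0716], [0.4192, -0.0824], [0.4126, 0.073], [0.6505, 0.0865]]
0.01 [[0.5305, 0.2006], [0.6271, 0.3338], [0.6334, 0.2075]]
0.01 [[0.5234, 0.1996], [0.6226, 0.337], [0.5144, 0.3288]]
0.004 [[0.4643, -0.3418], [0.4822, -0.1987], [0.6283, -0.2172], [0.6031, -0.352]]
0.004 [[0.5861, -0.3587], [0.46, -0.3478], [0.4693, -0.2108], [0.6249, -0.2381]]
```

Emit:
arm_command(deltas="0 0 -10.08 0 0 -0.4 0; 0 0 -10.08 0 0 -0.4 0; 0 0 -10.08 0 0 -0.4 0; 0 0 -10.08 0 0 -0.4 0; 0 0 -10.08 0 0 -0.4 0; 0 0 -10.08 0 0 -0.4 0; 0 0 -10.08 0 0 -0.4 0; 0 0 0 4.5 2.0 0 0; 0 0 0 4.5 2.0 0 0; 0 0 0 4.5 2.0 0 0; 0 0 0 4.5 2.0 0 0; 0 0 0 4.5 2.0 0 0")

```text
time: 1.65
eef_pos: [0.3165, -0.3865, 0.2592]
orientation: [-0.0, 0.707, 0.707, -0.0]
wrist_force: [1.6, -0.2, -0.1]
grip_width: 0.998
```

Emit:
arm_command(deltas="0 0 0 4.8 2.3 0 0; 0 0 0 4.8 2.3 0 0; 0 0 0 4.8 2.3 0 0; 0 0 0 4.8 2.3 0 0; 0 0 0 4.8 2.3 0 0; 0 0 0 4.8 2.3 0 0; 0 0 0 4.8 2.3 0 0; 0 0 0 4.0 2.3 0 0; 0 0 0 0 0 0 0")

```text
time: 2.78
eef_pos: [0.5012, -0.0084, 0.2593]
orientation: [-0.001, 0.705, 0.709, 0.001]
wrist_force: [0.3, -0.2, -0.7]
grip_width: 0.999
```

Run:
```python
from station import readout, imaging
from h import *
s=readout.observe();print({k:np.round(s[k],4) for k in("qpos","eef_pos","orientation","wrist_force")})
n="wrist"
c=imaging.camera(n);cv2.imwrite(f"pics/{n}1.png",c["color"][:,:,::-1]);np.savez(f"{n}1.npz",**c)
c0=load("wrist0")
print(np.round(c["T"],3))
```

```text
{'qpos': array([ 0.5423,  0.2627, -0.6848,  1.8954,  0.1885,  1.0478, -0.2144]), 'eef_pos': array([ 0.5012, -0.0084,  0.2593]), 'orientation': array([-6.000e-04,  7.050e-01,  7.092e-01,  9.000e-04]), 'wrist_force': array([ 0.2579, -0.2054, -0.716 ])}
[[ 1.    -0.005 -0.001  0.502]
 [ 0.005  0.961  0.277  0.063]
 [-0.    -0.277  0.961  0.402]
 [ 0.     0.     0.     1.   ]]
```

View pics/wrist1.png

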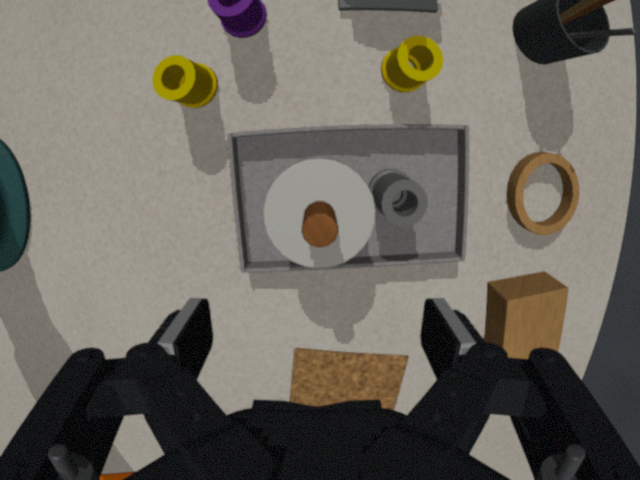

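Run:
```python
from h import *
c=load("wrist1")
hsv=cv2.cvtColor(c["color"],cv2.COLOR_RGB2HSV)
np.set_printoptions(precision=4,suppress=True)
for n,p,z in [("handle",(320,231),.159),("lid",(320,213),.109),("hub",(404,201),.075),("trayTL",(231,136),.03),("trayTR",(468,126),.03),("trayBL",(243,271),.03),("trayBR",(465,261),.03),("matTL",(295,348),.004),("matTR",(408,355),.004)]:
    print(n,plane(c,*p,z,True)[:2])
im=c["color"][110:290,220:480,::-1];cv2.imwrite("pics/w1z.png",cv2.convertScaleAbs(cv2.resize(im,None,fx=3,fy=3),alpha=1.4))
```

```text
handle [ 0.5043 -0.001 ]
lid [0.5048 0.0008]
hub [0.5814 0.0056]
trayTL [0.4158 0.0635]
trayTR [0.6593 0.0796]
trayBL [ 0.4227 -0.0801]
trayBR [ 0.6689 -0.0684]
matTL [ 0.476  -0.1938]
matTR [ 0.622  -0.2072]
```

View pics/w1z.png

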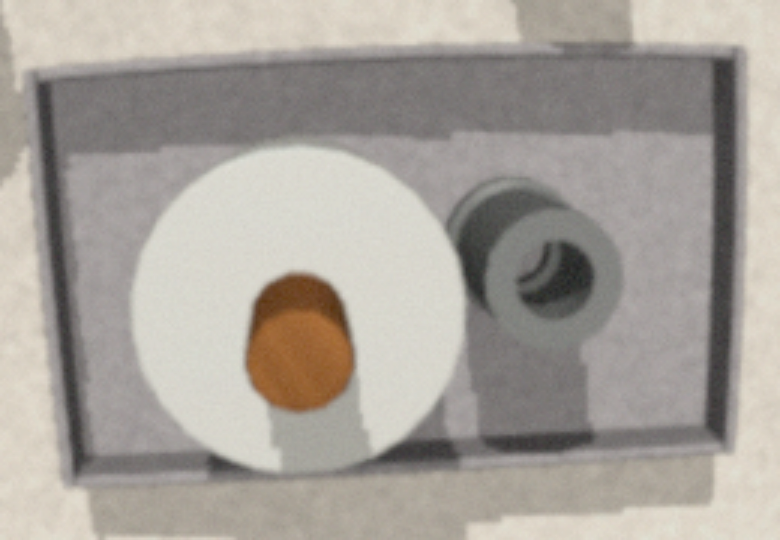

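Emit:
arm_command(deltas="0 0 0 0.74 0.33 0 0; 0 0 0 0 0 2.5 0; 0 0 0 0 0 2.5 0; 0 0 0 0 0 2.5 0; 0 0 0 0 0 2.5 0; 0 0 0 0 0 2.5 0; 0 0 0 0 0 1.2 0; 0 0 0 0 0 0 255; 0 0 0 0 0 0 255; 0 0 0 0 0 0 255; 0 0 0 0 0 0 255; 0 0 0 0 0 0 255; 0 0 0 0 0 0 255; 0 0 0 0 0 0 255; 0 0 0 0 0 0 255")

```text
time: 4.7
eef_pos: [0.5039, -0.0049, 0.1232]
orientation: [0.001, 0.707, 0.707, 0.0]
wrist_force: [-2.1, -1.3, 6.1]
grip_width: 0.288
```

Emit:
arm_command(deltas="0 0 0 0 0 -0.5 255; 0 0 0 0 0 -1 255; 0 0 0 0 0 -1.5 255; 0 0 0 0 0 -1.5 255; 0 0 0 0 0 -1.5 255; 0 0 0 0 0 0 255; 0 0 0 -1 0.1 0 255; 0 0 0 -2 0.3 0 255; 0 0 0 -2.7 0.4 0 255; 0 0 0 -2.7 0.4 0 255; 0 0 0 -2.7 0.4 0 255; 0 0 0 -2.7 0.4 0 255; 0 0 0 -2.7 0.4 0 255; 0 0 0 -2.7 0.4 0 255; 0 0 0 -2.7 0.4 0 255; 0 0 0 -2.7 0.4 0 255; 0 0 0 -2 0.3 0 255; 0 0 0 -1 0 0 255; 0 0 0 0 0 0 255; 0 0 0 0 0 0 255")

```text
time: 7.2
eef_pos: [0.5426, -0.2794, 0.1823]
orientation: [-0.0, 0.707, 0.707, 0.0]
wrist_force: [-0.1, 1.4, -4.3]
grip_width: 0.288
```

```bash
cat > snap.py <<'E'
import sys
from station import readout, imaging
from h import *
tag=sys.argv[1]
for n in sys.argv[2:]:
    c=imaging.camera(n);cv2.imwrite(f"pics/{n}{tag}.png",c["color"][:,:,::-1]);np.savez(f"{n}{tag}.npz",**c)
s=readout.observe();print({k:np.round(s[k],4).tolist() for k in("time","qpos","eef_pos","orientation","wrist_force","grip_width")})
E
python3 snap.py 2 side scene; python3 -c "
import cv2,numpy as np
a=cv2.imread('pics/side2.png')[120:420,200:500];b=cv2.imread('pics/scene2.png')[140:440,100:400]
cv2.imwrite('pics/c2.png',cv2.resize(np.hstack([a,b]),(800,400)))"
```

```text
{'time': 7.3, 'qpos': [0.8241, 0.5226, -0.5422, 1.7195, 0.3134, 0.987, 0.1675], 'eef_pos': [0.5427, -0.2796, 0.1824], 'orientation': [-0.0001, 0.7067, 0.7075, 0.0001], 'wrist_force': [-0.0165, 0.6211, -4.3291], 'grip_width': 0.2898}
```

View pics/c2.png

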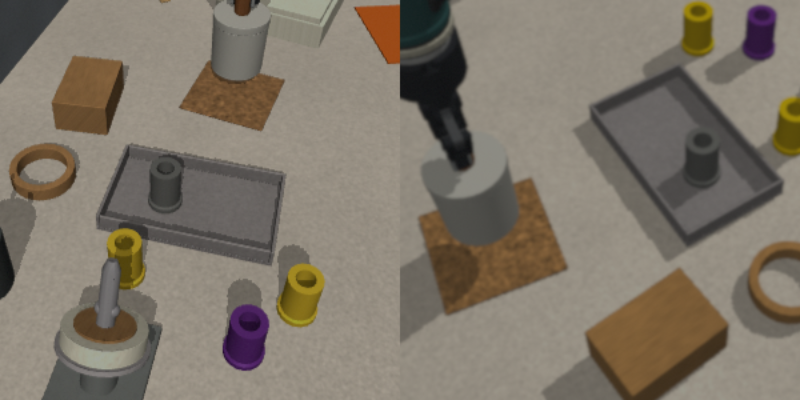

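Emit:
arm_command(deltas="0 0 0 0 0 1.5 255; 0 0 0 0 0 1.8 255; 0 0 0 0 0 1.5 255; 0 0 0 0 0 0.8 255; 0 0 0 0 0 0.3 255; 0 0 0 0 0 0.15 255; 0 0 0 0 0 0 255; 0 0 0 0 0 0 255")

```text
time: 8.3
eef_pos: [0.543, -0.281, 0.1223]
orientation: [0.001, 0.707, 0.707, 0.0]
wrist_force: [-0.4, 1.0, -3.1]
grip_width: 0.289
```

Emit:
arm_command(deltas="0 0 0 0 0 0.1 255; 0 0 0 0 0 0 255; 0 0 0 0 0 0 0; 0 0 0 0 0 0 0; 0 0 0 0 0 0 0; 0 0 0 0 0 0 0; 0 0 0 0 0 0 0; 0 0 0 0 0 0 0; 0 0 0 0 0 -1 0; 0 0 0 0 0 -2 0; 0 0 0 0 0 -2.5 0; 0 0 0 0 0 -2.5 0; 0 0 0 0 0 -2 0; 0 0 0 0 0 -2 0; 0 0 0 0 0 0 0")

```text
time: 10.18
eef_pos: [0.5434, -0.2812, 0.2428]
orientation: [0.002, 0.707, 0.707, 0.0]
wrist_force: [-0.2, 0.1, 0.1]
grip_width: 1.003
```

```bash
python3 snap.py 3 side wrist; python3 -c "
import cv2,numpy as np
a=cv2.imread('pics/side3.png')[120:420,200:500];b=cv2.imread('pics/wrist3.png')[:,80:560]
cv2.imwrite('pics/c3.png',np.hstack([cv2.resize(a,(400,400)),cv2.resize(b,(400,400))]))"
```

```text
{'time': 10.275, 'qpos': [0.8448, 0.4626, -0.5649, 1.6656, 0.2725, 1.0936, 0.2003], 'eef_pos': [0.5421, -0.2809, 0.2404], 'orientation': [-0.0003, 0.7073, 0.7069, -0.0002], 'wrist_force': [-0.0321, 0.2353, 0.0491], 'grip_width': 1.0008}
```

View pics/c3.png

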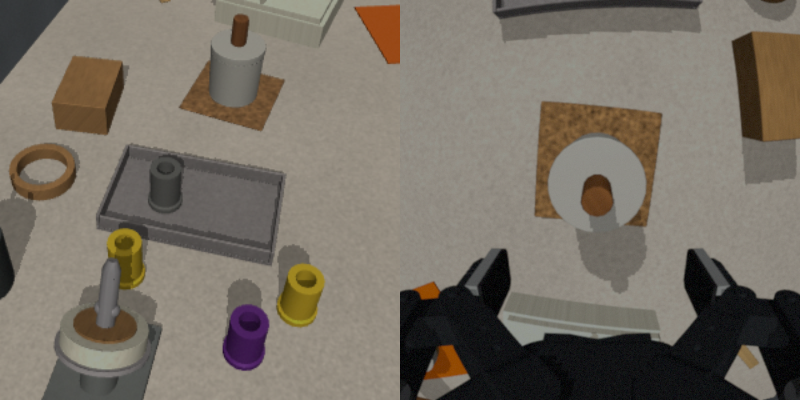

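Emit:
arm_command(deltas="0 0 0 2 0.3 0 0; 0 0 0 4 0.6 0 0; 0 0 0 4.5 0.6 0 0; 0 0 0 4.5 0.6 -0.5 0; 0 0 0 4.5 0.6 1.5 0; 0 0 0 4 0.6 2 0; 0 0 0 3 0.6 2 0; 0 0 0 1.9 0.1 0 0; 0 0 0 0 0 0 0; 0 0 0 0 0 0 0")

```text
time: 11.52
eef_pos: [0.583, 0.0018, 0.1914]
orientation: [0.001, 0.708, 0.706, -0.0]
wrist_force: [-0.7, 0.1, 0.4]
grip_width: 1.001
```

```bash
python3 - <<'E'
from h import *
c=load("wrist3")
for p,z in [((316.4,235),.158),((249,122),.004),((393,136),.004),((374,271),.004),((241,260),.004)]: print(np.round(plane(c,*p,z,True),4))
E
python3 snap.py 4 wrist
```

```text
[ 0.5434 -0.272   0.158 ]
[ 0.4751 -0.1955  0.004 ]
[ 0.6219 -0.2098  0.004 ]
[ 0.6068 -0.3561  0.004 ]
[ 0.4606 -0.3432  0.004 ]
{'time': 11.575, 'qpos': [0.414, 0.4842, -0.6197, 1.7775, 0.332, 0.9849, -0.3403], 'eef_pos': [0.583, 0.0014, 0.1914], 'orientation': [0.0007, 0.7081, 0.7061, -0.0], 'wrist_force': [-0.3145, -0.7096, -0.4247], 'grip_width': 1.0008}
```

View pics/wrist4.png

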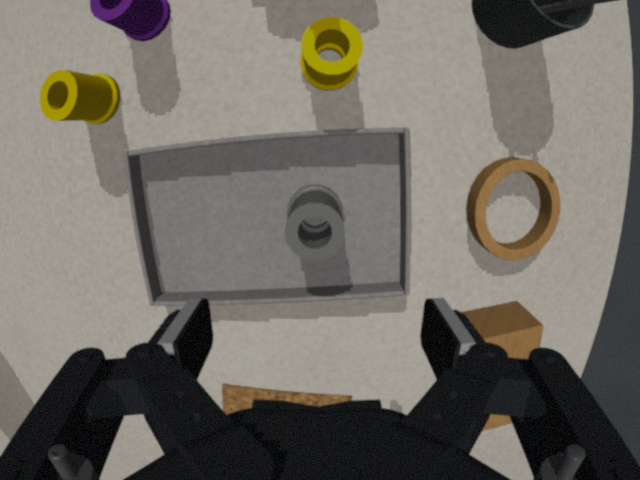

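Run:
```python
from h import *
c=load("wrist4")
print(np.round(plane(c,314.5,231,.075,True),4))
im=c["color"][160:300,250:400,::-1];cv2.imwrite("pics/w4z.png",cv2.convertScaleAbs(cv2.resize(im,None,fx=4,fy=4),alpha=1.6))
```

```text
[0.5824 0.0046 0.075 ]
```

View pics/w4z.png

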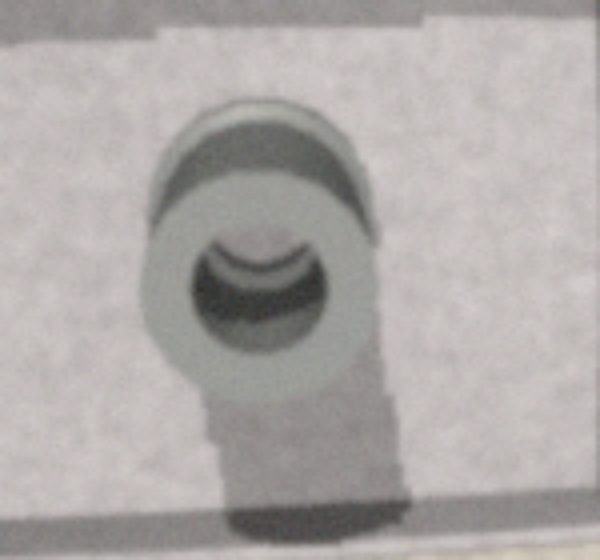

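Emit:
arm_command(deltas="0 0 0 0.15 0 2.5 0; 0 0 0 0 0 3 0; 0 0 0 0 0 3 0; 0 0 0 0 0 3 0; 0 0 0 0 0 2.5 0; 0 0 0 0 0 1.1 0; 0 0 0 0 0 0 0; 0 0 0 0 0 0 255; 0 0 0 0 0 0 255; 0 0 0 0 0 0 255; 0 0 0 0 0 0 255; 0 0 0 0 0 0 255; 0 0 0 0 0 0 255; 0 0 0 0 0 0 255")

```text
time: 13.32
eef_pos: [0.5833, 0.0046, 0.041]
orientation: [0.001, 0.707, 0.707, 0.0]
wrist_force: [-1.3, -0.0, 5.5]
grip_width: 0.507
```

Emit:
arm_command(deltas="0 0 0 0 0 -1 255; 0 0 0 0 0 -2.5 255; 0 0 0 0 0 -4 255; 0 0 0 0 0 -4.5 255; 0 0 0 0 0 -4.5 255; 0 0 0 0 0 -3 255; 0 0 0 0 0 0 255")

```text
time: 14.2
eef_pos: [0.584, 0.0049, 0.2378]
orientation: [0.002, 0.707, 0.707, 0.002]
wrist_force: [-0.8, -0.3, -1.2]
grip_width: 0.507
```

```bash
python3 snap.py 5 scene side
python3 - <<'E'
from h import *
for n,(x,y,w,h) in {"scene":(395,160,100,90),"side":(225,300,110,150)}.items():
    im=load(n+"0")["color"][y:y+h,x:x+w,::-1]; 
    k=8 if n=="scene" else 5
    if n=="side": h=115; im=im[:h]
    im=cv2.convertScaleAbs(cv2.resize(im,None,fx=k,fy=k,interpolation=cv2.INTER_CUBIC),alpha=1.5)
    for i in range(0,w,10): cv2.putText(im,str(x+i),(int(i*k),8),0,.3,(0,0,255)); cv2.line(im,(int(i*k),10),(int(i*k),14),(0,0,255))
    for i in range(0,h,10): cv2.putText(im,str(y+i),(0,int(i*k)+4),0,.3,(0,0,255))
    cv2.imwrite(f"pics/{n}0y.png",im[:600])
E
```

```text
{'time': 14.3, 'qpos': [0.4327, 0.438, -0.6469, 1.7377, 0.2968, 1.066, -0.3149], 'eef_pos': [0.5821, 0.0044, 0.2344], 'orientation': [-0.0, 0.7073, 0.7069, -0.0004], 'wrist_force': [-0.0395, 0.118, -1.2255], 'grip_width': 0.5031}
```

View pics/scene0y.png

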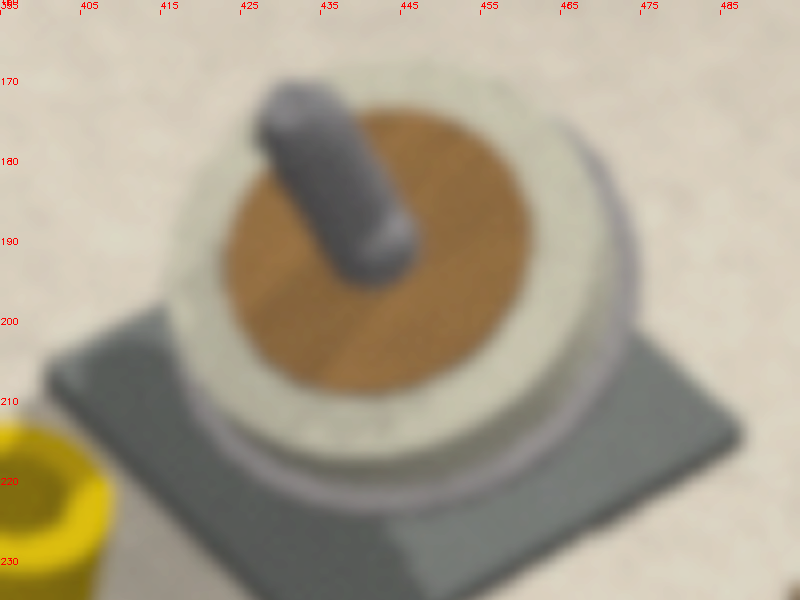

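View pics/side0y.png

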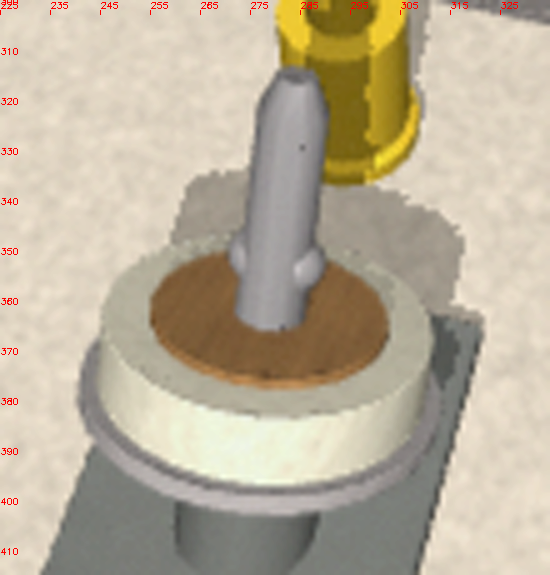

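View pics/scene5.png

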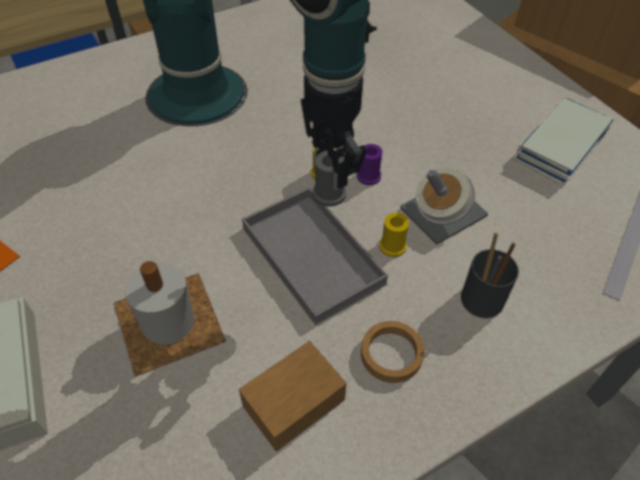

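Run:
```python
from h import *
np.set_printoptions(precision=4,suppress=True)
s=load("scene0");d=load("side0")
def pl(c,a,b):
    o,r1=ray(c,*a);_,r2=ray(c,*b);n=np.cross(r1,r2);return o,n/np.linalg.norm(n)
o1,n1=pl(s,(433.6,176.3),(441.5,189.4));o2,n2=pl(d,(283.8,321),(279.2,363.6))
ax=np.cross(n1,n2);ax/=np.linalg.norm(ax);ax*=np.sign(ax[2]);print("axis",ax,np.degrees(np.arccos(ax[2])))
A=np.array([n1,n2,[0,0,1]]);print("at z .072",np.linalg.solve(A,[n1@o1,n2@o2,.072]))
print("orig",tri(ray(s,442.1,191.4),ray(d,279,363.6)))
print("tip",tri(ray(s,431,173.1),ray(d,284.4,315)))
az=np.radians(-90+3.7)
u=np.array([.5*np.cos(az),.5*np.sin(az),.866]);print(u)
for p0 in [np.array([.577,.248,.072])]:
  for t in(0,.078): print(proj(s,p0+u*t),proj(d,p0+u*t))
```

```text
axis [ 0.0391 -0.504   0.8628] 30.364581189777606
at z .072 [0.5733 0.2525 0.072 ]
orig (array([0.5755, 0.2511, 0.0701]), [np.float64(0.0013142867552023627), np.float64(0.0013142867552024316)])
tip (array([0.5782, 0.2107, 0.1395]), [np.float64(0.0011869589534874692), np.float64(0.001186958953487397)])
[ 0.0323 -0.499   0.866 ]
[440.7717 191.5612] [277.8778 361.2171]
[430.0614 173.6142] [283.1723 314.128 ]
```

View pics/side5.png

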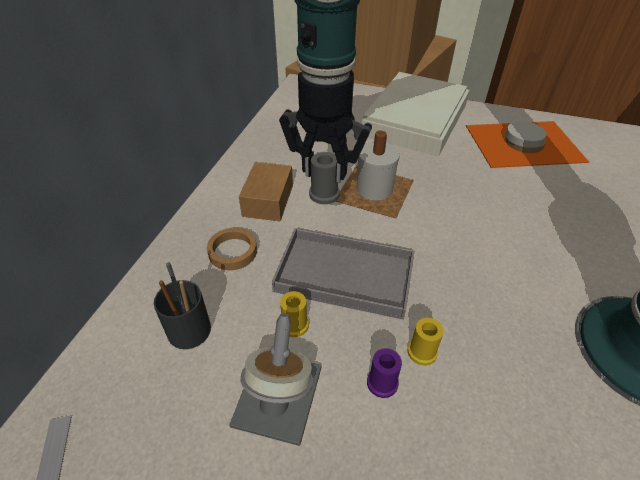

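Emit:
arm_command(deltas="0 0 -4 0 0 0 255; 0 7.5 0 0 0 0 255; 0 7.5 0 0 0 0 255; 0 7.5 0 0 0 0 255; 0 7.5 0 0 0 0 255; 0 0 0 2 0.2 0 255; 0 0 0 3 0.2 0.5 255; 0 0 0 3.5 0.2 2 255; 0 0 0 3 0.2 3 255; 0 0 0 1.5 0.2 3 255; 0 0 0 0 0 2 255; 0 0 0 0 0 1 255; 0 0 0 0 0 0 255; 0 0 0 0 0 0 255")

```text
time: 16.05
eef_pos: [0.5813, 0.1746, 0.2006]
orientation: [-0.189, 0.659, 0.706, 0.177]
wrist_force: [0.1, -0.4, -0.4]
grip_width: 0.508
```

```bash
python3 snap.py 6 scene side wrist;python3 - <<'E'
from h import *
import cv2
for n,(x,y,w,h,k) in {"scene":(360,100,133,100,6),"side":(210,190,160,120,5)}.items():
    pass
a=cv2.imread("pics/scene6.png")[90:240,340:500];b=cv2.imread("pics/side6.png")[220:400,200:392]
cv2.imwrite("pics/c6.png",cv2.convertScaleAbs(np.hstack([cv2.resize(a,(400,375),interpolation=cv2.INTER_CUBIC),cv2.resize(b,(400,375),interpolation=cv2.INTER_CUBIC)]),alpha=1.5))
E
```

```text
{'time': 16.2, 'qpos': [0.5246, 0.6193, -0.8377, 1.7699, -0.0961, 0.857, -0.0653], 'eef_pos': [0.5814, 0.1744, 0.2007], 'orientation': [-0.1887, 0.6593, 0.706, 0.1769], 'wrist_force': [-0.1739, 0.3015, -1.2222], 'grip_width': 0.5089}
```

View pics/c6.png

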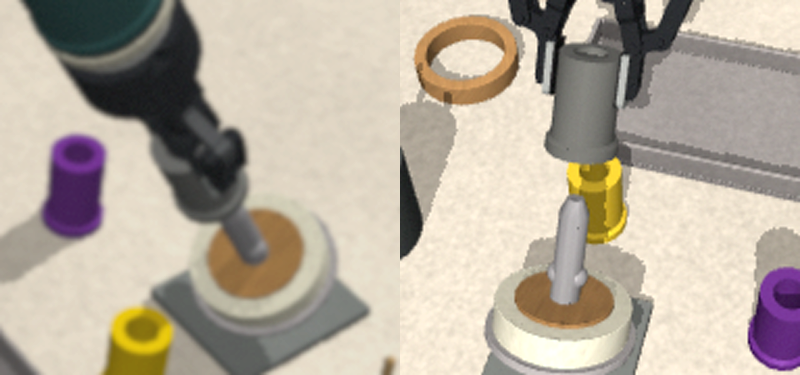

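View pics/wrist6.png

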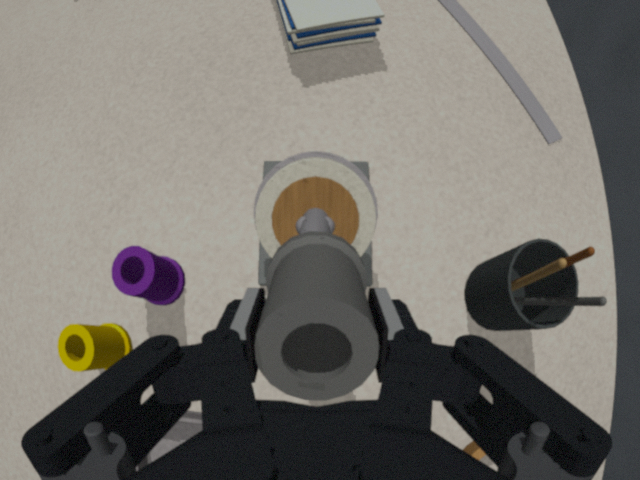

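Run:
```python
from h import *
from scipy.spatial.transform import Rotation as R
q=[-.1887,.6593,.706,.1769];M=R.from_quat([q[1],q[2],q[3],q[0]]).as_matrix();print(np.round(M,4))
for n,(x,y,w,h,k) in {"scene":(390,135,80,75,8),"side":(255,230,70,130,5)}.items():
    im=load(n+"6")["color"][y:y+h,x:x+w,::-1]
    im=cv2.convertScaleAbs(cv2.resize(im,None,fx=k,fy=k,interpolation=cv2.INTER_CUBIC),alpha=1.7)
    for i in range(0,w,10): cv2.putText(im,str(x+i),(int(i*k),8),0,.3,(0,0,255)); cv2.line(im,(int(i*k),10),(int(i*k),14),(0,0,255))
    for i in range(0,h,10): cv2.putText(im,str(y+i),(0,int(i*k)+4),0,.3,(0,0,255))
    cv2.imwrite(f"pics/{n}6y.png",im[:600])
```

```text
[[-0.0594  0.9977 -0.0332]
 [ 0.8642  0.0681  0.4986]
 [ 0.4997  0.001  -0.8662]]
```

View pics/scene6y.png

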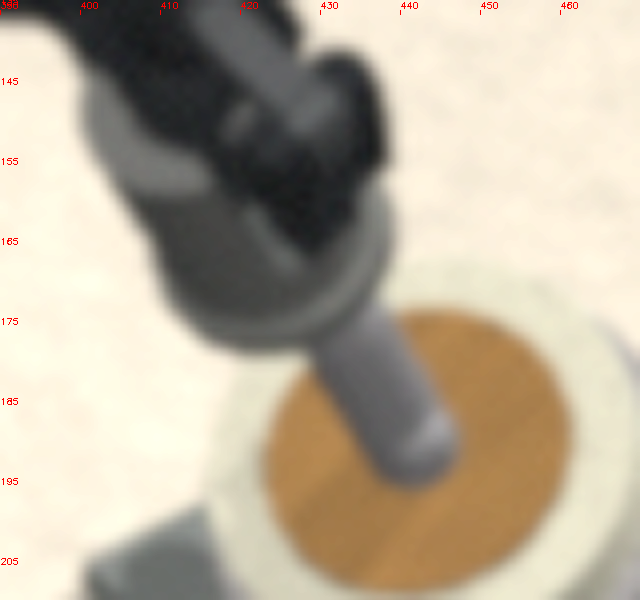

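View pics/side6y.png

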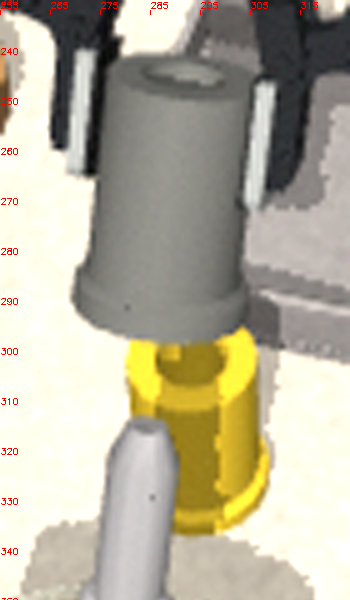

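Run:
```python
from h import *
np.set_printoptions(precision=2,suppress=True)
s=load("scene6");d=load("side6")
M=np.array([[-.0594,.9977,-.0332],[.8642,.0681,.4986],[.4997,.001,-.8662]]);p=np.array([.5814,.1744,.2007])
f=lambda o:p+M@np.array(o)
for nm,o in dict(top=(0,0,-.034),mid=(0,0,0),foot=(0,0,.036),ext=(0,0,.07),home=(0,0,.138)).items():
    print(nm,proj(s,f(o)),proj(d,f(o)))
print("d/dx scene/side",proj(s,f((.005,0,.036)))-proj(s,f((0,0,.036))),proj(d,f((.005,0,.036)))-proj(d,f((0,0,.036))))
print("d/dy",proj(s,f((0,.005,.036)))-proj(s,f((0,0,.036))),proj(d,f((0,.005,.036)))-proj(d,f((0,0,.036))))
u=-M[:,2]
# silhouettes: body r=.022, foot ellipse extents in both
t=np.linspace(0,2*np.pi,200)
def circ(r,z): return np.array([f((r*np.cos(a),r*np.sin(a),z)) for a in t])
for c,n in((s,"scene"),(d,"side")):
    for nm,r,z in(("top",.022,-.034),("footU",.0255,.026),("foot",.0255,.036)):
        P=np.array([proj(c,q) for q in circ(r,z)]);print(n,nm,P.min(0),P.max(0))
# same for reel face disc (core radius unknown) skip
im=load("wrist6")["color"][140:420,230:400,::-1];cv2.imwrite("pics/w6z.png",cv2.convertScaleAbs(cv2.resize(im,None,fx=2.1,fy=2.1),alpha=1.6))
im=load("wrist6")["color"][145:290,230:400,::-1];cv2.imwrite("pics/w6y.png",cv2.convertScaleAbs(cv2.resize(im,None,fx=4,fy=4,interpolation=cv2.INTER_CUBIC),alpha=1.6))
```

```text
top [413.46 145.27] [290.95 246.25]
mid [419.22 154.96] [288.4  269.11]
foot [424.96 164.61] [285.78 292.59]
ext [430.06 173.2 ] [283.38 314.12]
home [439.43 188.98] [278.78 355.38]
d/dx scene/side [ 2.2  -2.09] [-0.97  1.28]
d/dy [1.96 1.76] [-3.34 -0.67]
scene top [399.91 132.69] [427.26 158.01]
scene footU [408.43 148.06] [438.68 176.12]
scene foot [410.1  150.78] [440.12 178.64]
side top [275.12 241.38] [306.67 251.43]
side footU [268.59 279.28] [304.27 293.52]
side foot [267.94 285.54] [303.47 300.18]
```

View pics/w6y.png

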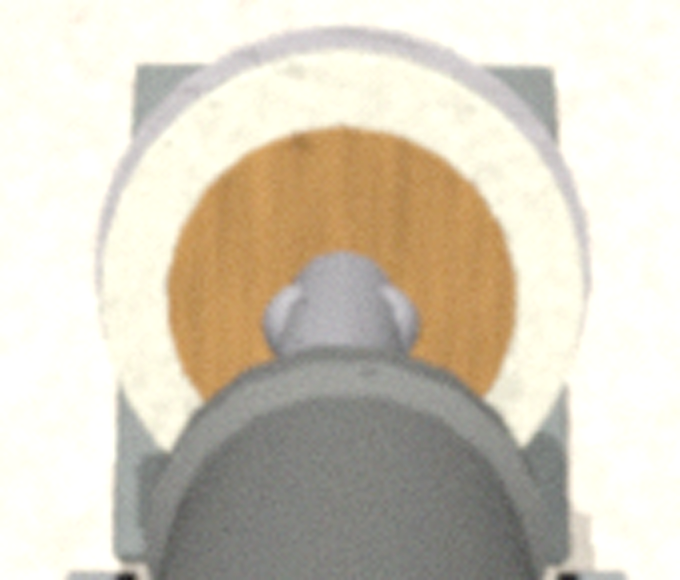

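Emit:
arm_command(deltas="0 0 0 0.28 0 0 255; 0 0 0 0 0 1.5 255; 0 0 0 0 0 1.5 255; 0 0 0 0 0 0.5 255; 0 0 0 0 0 0.4 255; 0 0 0 0 0 0.4 255; 0 0 0 0 0 0.4 255; 0 0 0 0 0 0 255")

```text
time: 17.2
eef_pos: [0.5789, 0.2009, 0.1607]
orientation: [-0.189, 0.659, 0.706, 0.176]
wrist_force: [1.2, 0.8, -1.2]
grip_width: 0.502
```

```bash
cat > st.py <<'E'
from station import readout
from h import *
from scipy.spatial.transform import Rotation as R
s=readout.observe();q=s["orientation"];M=R.from_quat([q[1],q[2],q[3],q[0]]).as_matrix()
O=np.array([.5755,.2511,.0701]);u=np.array([.0349,-.4988,.866])
print("t",s["time"],"TCP h along u",round(float((s["eef_pos"]-O)@u),4),"rod orig in tool mm",np.round(1e3*M.T@(O-s["eef_pos"]),1),"F tool",np.round(M.T@s["wrist_force"],1),"T tool",np.round(M.T@s["torque"],2),"w",round(float(s["grip_width"]),3),"tilt err",np.round(M.T@-u,3))
E
python3 st.py; python3 snap.py 7 scene side wrist; python3 -c "
import cv2,numpy as np
a=cv2.imread('pics/scene7.png')[120:220,390:490];b=cv2.imread('pics/side7.png')[230:390,220:350];c=cv2.imread('pics/wrist7.png')[140:440,200:430]
cv2.imwrite('pics/c7.png',cv2.convertScaleAbs(np.hstack([cv2.resize(i,None,fx=400/i.shape[0],fy=400/i.shape[0],interpolation=cv2.INTER_CUBIC) for i in(a,b)]),alpha=1.6))"
```

```text
t 17.2 TCP h along u 0.1036 rod orig in tool mm [-1.800e+00  1.000e-01  1.036e+02] F tool [0.  1.2 1.4] T tool [-0.   -0.67 -0.01] w 0.502 tilt err [0. 0. 1.]
{'time': 17.35, 'qpos': [0.4601, 0.67, -0.8111, 1.7963, -0.073, 0.7666, -0.091], 'eef_pos': [0.5792, 0.2007, 0.161], 'orientation': [-0.1891, 0.659, 0.7062, 0.1766], 'wrist_force': [-0.4664, -0.9808, -1.5911], 'grip_width': 0.504}
```

View pics/c7.png

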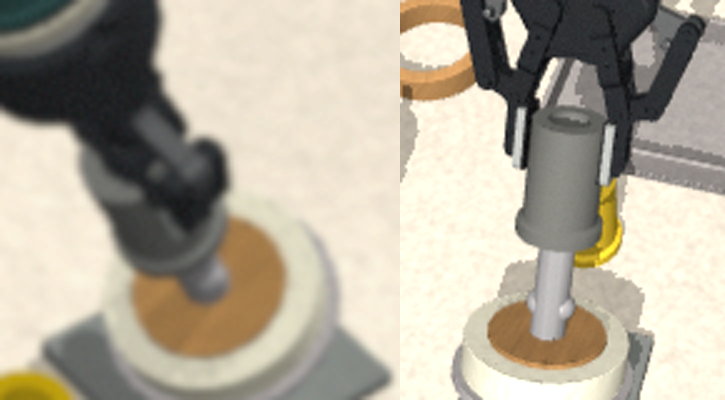

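Emit:
arm_command(deltas="0 0 0 0 0 0.3 255; 0 0 0 0 0 0.3 255; 0 0 0 0 0 0.3 255; 0 0 0 0 0 0 255")

```text
time: 17.85
eef_pos: [0.5785, 0.2055, 0.1528]
orientation: [-0.189, 0.659, 0.706, 0.176]
wrist_force: [0.4, 0.0, -1.5]
grip_width: 0.506
```

```bash
python3 st.py
```

```text
t 17.85 TCP h along u 0.0944 rod orig in tool mm [-1.8  0.2 94.4] F tool [-0.7  0.4  1.3] T tool [ 0.   -0.71 -0.04] w 0.506 tilt err [-0.  0.  1.]
```

Emit:
arm_command(deltas="0 0 0 0 0 0.4 255; 0 0 0 0 0 0.4 255; 0 0 0 0 0 0.4 255; 0 0 0 0 0 0.4 255; 0 0 0 0 0 0.4 255; 0 0 0 0 0 0.4 255; 0 0 0 0 0 0 255")

```text
time: 18.73
eef_pos: [0.5776, 0.2175, 0.132]
orientation: [-0.189, 0.659, 0.706, 0.176]
wrist_force: [-0.1, -0.2, -0.3]
grip_width: 0.5
```

```bash
python3 st.py; python3 snap.py 8 side; python3 -c "
import cv2,numpy as np
b=cv2.imread('pics/side8.png')[250:400,220:370]
cv2.imwrite('pics/c8.png',cv2.resize(b,(600,600),interpolation=cv2.INTER_CUBIC))"
```

```text
t 18.725 TCP h along u 0.0704 rod orig in tool mm [-1.8  0.3 70.4] F tool [-0.3 -0.1  0.2] T tool [ 0.04 -0.62 -0.04] w 0.5 tilt err [-0.  0.  1.]
{'time': 18.775, 'qpos': [0.4158, 0.7094, -0.7895, 1.8101, -0.0565, 0.7051, -0.1058], 'eef_pos': [0.5778, 0.2174, 0.1322], 'orientation': [-0.1893, 0.6589, 0.7063, 0.1765], 'wrist_force': [-0.3313, -0.0264, -1.1993], 'grip_width': 0.5053}
```

View pics/c8.png

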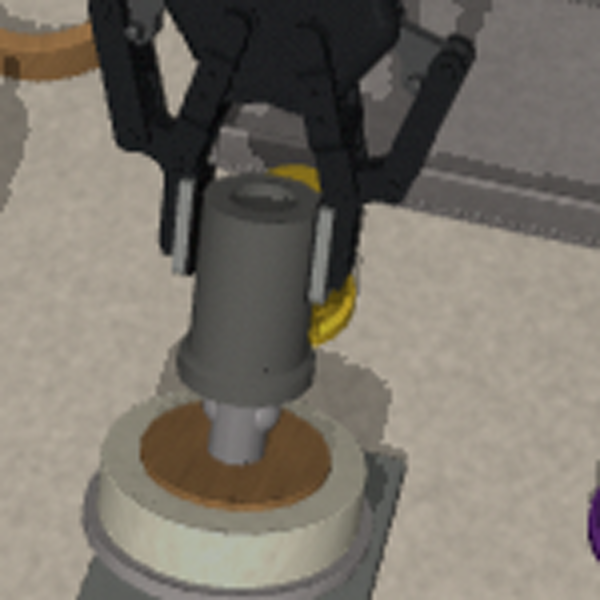

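Emit:
arm_command(deltas="0 0 0 0 0 0.4 255; 0 0 0 0 0 0.4 255; 0 0 0 0 0 0.4 255; 0 0 0 0 0 0.4 255; 0 0 0 0 0 0.4 255; 0 0 0 0 0 0 255")

```text
time: 19.52
eef_pos: [0.5769, 0.2277, 0.1148]
orientation: [-0.189, 0.659, 0.706, 0.177]
wrist_force: [-0.0, 2.0, -2.1]
grip_width: 0.503
```

```bash
python3 st.py
```

```text
t 19.525 TCP h along u 0.0504 rod orig in tool mm [-2.1  0.2 50.4] F tool [0.6 0.1 2.8] T tool [-0.08 -0.46 -0.02] w 0.503 tilt err [-0.  0.  1.]
```

Emit:
arm_command(deltas="0 0 0 0 0 0.4 255; 0 0 0 0 0 0.3 255; 0 0 0 0 0 0.3 255; 0 0 0 0 0 0 255")

```text
time: 20.02
eef_pos: [0.5766, 0.2323, 0.1059]
orientation: [-0.189, 0.659, 0.706, 0.176]
wrist_force: [0.7, 0.5, -1.1]
grip_width: 0.505
```

```bash
python3 st.py; python3 snap.py 9 side; python3 -c "
import cv2,numpy as np
b=cv2.imread('pics/side9.png')[250:400,220:370]
cv2.imwrite('pics/c9.png',cv2.resize(b,(600,600),interpolation=cv2.INTER_CUBIC))"
```

```text
t 20.025 TCP h along u 0.0404 rod orig in tool mm [-1.6  0.2 40.4] F tool [-0.2  0.8  1.2] T tool [ 0.04 -0.64 -0.03] w 0.505 tilt err [0. 0. 1.]
{'time': 20.075, 'qpos': [0.3752, 0.7466, -0.7683, 1.8185, -0.0421, 0.6509, -0.1187], 'eef_pos': [0.5768, 0.2322, 0.106], 'orientation': [-0.1894, 0.659, 0.7062, 0.1764], 'wrist_force': [0.643, 1.0359, -0.1904], 'grip_width': 0.5037}
```

View pics/c9.png

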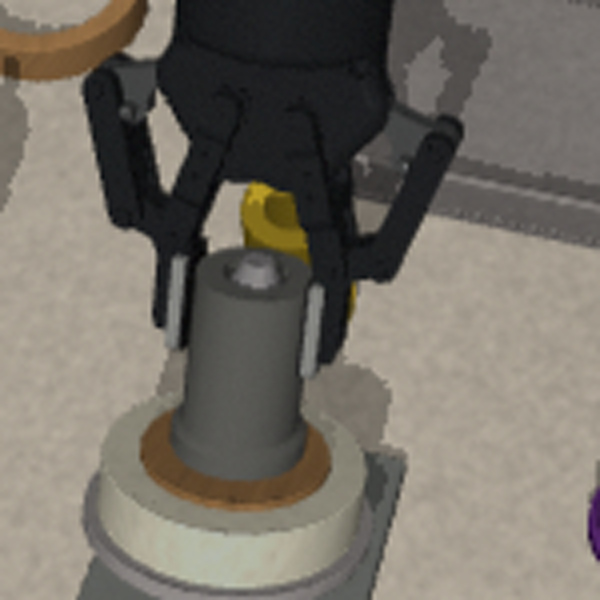

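Past the balls. I'll ease it on until contact with the face.

Emit:
arm_command(deltas="0 0 0 0 0 0.2 255; 0 0 0 0 0 0.2 255; 0 0 0 0 0 0.1 255; 0 0 0 0 0 0 255")

```text
time: 20.58
eef_pos: [0.577, 0.2335, 0.1038]
orientation: [-0.189, 0.659, 0.706, 0.176]
wrist_force: [-6.1, -10.6, 18.3]
grip_width: 0.5
```

```bash
python3 st.py
```

```text
t 20.575 TCP h along u 0.038 rod orig in tool mm [-1.6 -0.3 38. ] F tool [  0.4  -6.9 -20.9] T tool [ 1.49 -0.53  0.07] w 0.5 tilt err [ 0.001 -0.     1.   ]
```

Emit:
arm_command(deltas="0 0 0 0 0 0.15 255; 0 0 0 0 0 0 255")

```text
time: 20.82
eef_pos: [0.5771, 0.2336, 0.1038]
orientation: [-0.189, 0.659, 0.706, 0.176]
wrist_force: [-10.7, -17.4, 29.5]
grip_width: 0.503
```

```bash
python3 st.py;  python3 snap.py 10 side scene; python3 -c "
import cv2,numpy as np
b=cv2.imread('pics/side10.png')[270:390,220:340];a=cv2.imread('pics/scene10.png')[130:230,390:490]
cv2.imwrite('pics/c10.png',np.hstack([cv2.resize(i,(400,400),interpolation=cv2.INTER_CUBIC) for i in(a,b)]))"
```

```text
t 20.825 TCP h along u 0.0379 rod orig in tool mm [-1.5 -0.3 37.9] F tool [  0.3 -11.9 -33.9] T tool [ 2.56 -0.56  0.04] w 0.503 tilt err [ 0.002 -0.     1.   ]
{'time': 20.925, 'qpos': [0.3695, 0.7491, -0.7647, 1.8182, -0.04, 0.6467, -0.1214], 'eef_pos': [0.577, 0.2336, 0.1037], 'orientation': [-0.1886, 0.6592, 0.7064, 0.1758], 'wrist_force': [-10.9057, -17.3468, 28.9311], 'grip_width': 0.505}
```

View pics/c10.png

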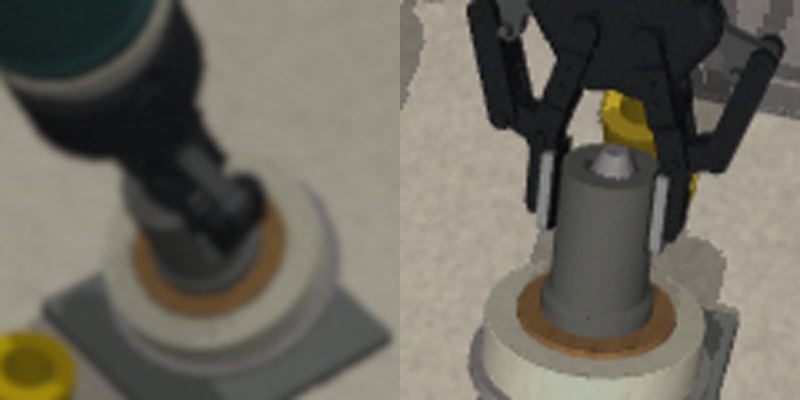

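Emit:
arm_command(deltas="0 0 0 0 0 -0.2 255; 0 0 0 0 0 -0.1 255; 0 0 0 0 0 0 255; 0 0 0 0 0 0 0; 0 0 0 0 0 0 0; 0 0 0 0 0 0 0; 0 0 0 0 0 0 0; 0 0 0 0 0 0 0; 0 0 0 0 0 0 0")

```text
time: 22.05
eef_pos: [0.5768, 0.234, 0.1032]
orientation: [-0.189, 0.659, 0.706, 0.177]
wrist_force: [-1.1, 0.7, 0.5]
grip_width: 0.998
```

```bash
python3 st.py
```

```text
t 22.05 TCP h along u 0.0372 rod orig in tool mm [-1.7 -0.1 37.2] F tool [ 0.9 -1.  -0.1] T tool [-0.   -0.49 -0.02] w 0.998 tilt err [ 0. -0.  1.]
```

Emit:
arm_command(deltas="0 0 0 0 0 -1 0; 0 0 0 0 0 -2 0; 0 0 0 0 0 -3 0; 0 0 0 0 0 -3 0; 0 0 0 0 0 -3 0; 0 0 0 0 0 -2 0; 0 0 0 0 0 -1 0; 0 0 0 0 0 0 0; 0 0 0 0 0 0 0; 0 0 0 0 0 0 0")

```text
time: 23.3
eef_pos: [0.5814, 0.1597, 0.2325]
orientation: [-0.19, 0.659, 0.706, 0.176]
wrist_force: [0.3, -0.3, -0.7]
grip_width: 0.999
```

```bash
python3 st.py;  python3 snap.py 11 side scene wrist; python3 -c "
import cv2,numpy as np
b=cv2.imread('pics/side11.png')[290:380,230:320];a=cv2.imread('pics/scene11.png')[150:230,400:480]
cv2.imwrite('pics/c11.png',np.hstack([cv2.resize(i,(400,400),interpolation=cv2.INTER_CUBIC) for i in(a,b)]))"
```

```text
t 23.3 TCP h along u 0.1865 rod orig in tool mm [ -1.9   0.8 186.5] F tool [-0.6  0.3  0.4] T tool [ 0.01 -0.53  0.02] w 0.999 tilt err [-0.     0.001  1.   ]
{'time': 23.45, 'qpos': [0.5652, 0.5821, -0.8579, 1.743, -0.1136, 0.9292, -0.0537], 'eef_pos': [0.5817, 0.1595, 0.2328], 'orientation': [-0.1897, 0.6588, 0.7064, 0.1763], 'wrist_force': [0.6937, -0.6188, 0.1333], 'grip_width': 1.0029}
```

View pics/c11.png

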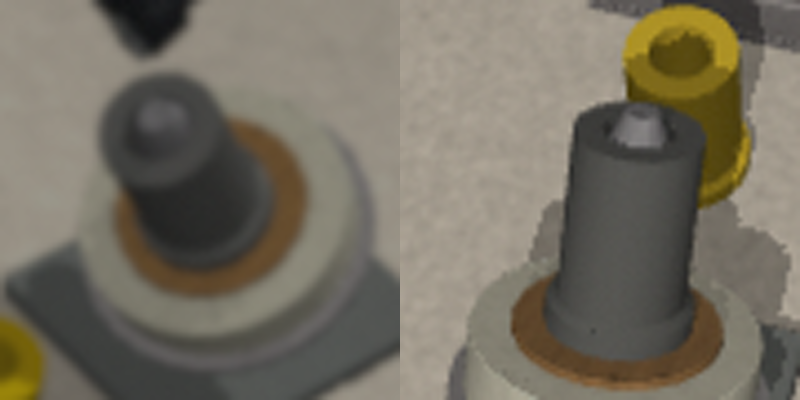

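View pics/scene11.png

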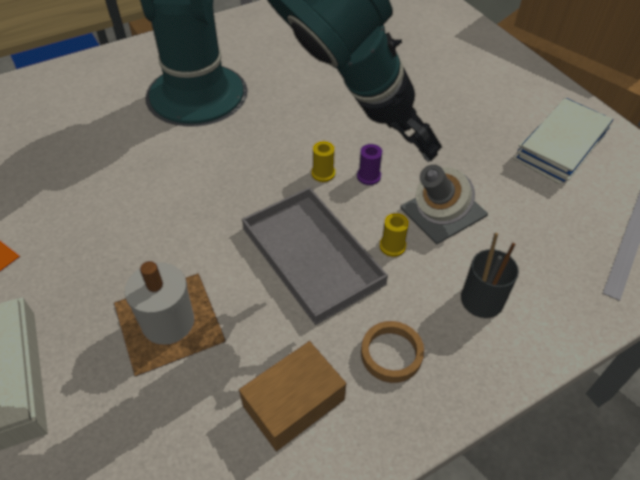

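Run:
```python
from h import *
s=load("scene11");d=load("side11")
O=np.array([.5755,.2511,.0701]);u=np.array([.0349,-.4988,.866])
p,e=tri(ray(s,431.8,176),ray(d,284.1,319.5));t=(p-O)@u;print(p,e,"along",t,"perp",p-O-t*u)
for t in(.07,.078):print(t,proj(s,O+t*u),proj(d,O+t*u))
# flange underside extents predicted at home vs 5mm up, side view bottom row
x=np.cross(u,[0,0,1]);x/=np.linalg.norm(x);y=np.cross(u,x)
for t in(0,.004,.008):
    P=np.array([proj(d,O+t*u+.0255*(np.cos(a)*x+np.sin(a)*y)) for a in np.linspace(0,6.3,200)]);print("side flange bottom row",t,P[:,1].max())
```

```text
[0.57842472 0.21338539 0.13148034] [np.float64(0.0015229170570701656), np.float64(0.0015229170570703321)] along 0.07206949447437382 perp [ 0.00040949 -0.00176634 -0.00103184]
0.07 [432.04203068 175.23377934] [282.76246436 321.78514248]
0.078 [430.89690298 173.29760724] [283.30888129 316.81230701]
side flange bottom row 0 373.7649230177308
side flange bottom row 0.004 371.3511001360247
side flange bottom row 0.008 368.9291165712631
```

Run:
```python
from h import *
a=load("side10")["color"];b=load("side11")["color"]
g=lambda i:cv2.cvtColor(i,cv2.COLOR_RGB2GRAY).astype(np.float32)
# flange/hub region, and static stand region
for nm,(x0,x1,y0,y1) in {"hub low":(262,296,338,373),"base":(228,312,385,440)}.items():
    print(nm,cv2.phaseCorrelate(g(a)[y0:y1,x0:x1],g(b)[y0:y1,x0:x1],cv2.createHanningWindow((x1-x0,y1-y0),cv2.CV_32F)))
m=lambda n:cv2.cvtColor(n,cv2.COLOR_RGB2GRAY)
for n in("side","scene"):
    A,B=load(n+"0")["color"],load(n+"11")["color"]
    D=cv2.absdiff(A,B).max(2)>40
    regs={"side":dict(tape=(200,262,222,272),carton=(236,296,158,222),cup=(150,215,260,350)),"scene":dict(tape=(355,430,315,385),carton=(300,350,340,445),cup=(460,522,230,318))}[n]
    for k,(x0,x1,y0,y1) in regs.items(): print(n,k,D[y0:y1,x0:x1].mean())
```

```text
hub low ((0.28286073221335784, -0.2693682995112283), 1.1031450949333332)
base ((-0.04712984256434538, 0.028897616980362528), 0.9982661316129896)
side tape 0.012580645161290323
side carton 0.4890625
side cup 0.0
scene tape 0.0
scene carton 0.0
scene cup 0.0
```

View pics/side11.png

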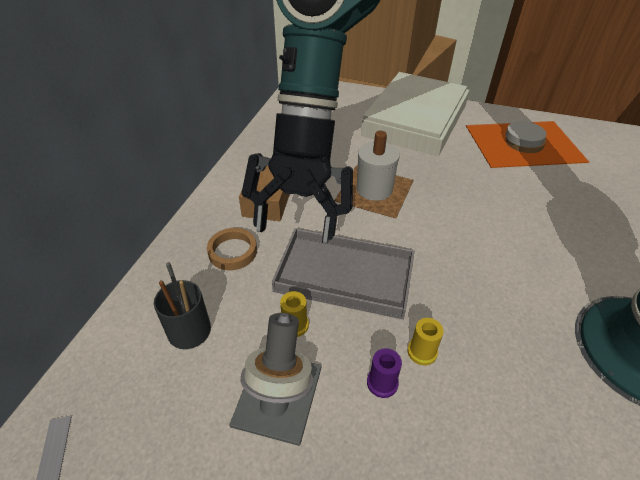

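```bash
python3 -c "
from station import sign_off
print(sign_off())"
```

```text
the job is handed in; nothing more can be done
None
```

I moved the pot and the hub as asked and handed the job in at about 23.5 s of the 64 s allowed. No verdict was reported.

- **Pot:** I lifted it by the handle, kept it upright and set it on the drip mat. Its axis is within about 5 mm of the mat centre. I released it before touching the hub.
- **Hub:** I lifted it from the tray, tilted it 30° and threaded it foot first onto the spindle. The lateral force stayed near zero until the stop. I pushed it past the balls to a hard stop at about 34 N, backed off, let go and withdrew.

**Last checks:**
- **Seating:** Triangulation puts the hub top 72 mm up the rod, where home is 70 mm, and about 2 mm off the axis. The flange edge in the side view puts the foot about 1 mm from the face after allowing for camera bias, or about 4 mm without it. The two measures differ by no more than the camera error.
- **Release:** The hub shifted about 0.4 mm in the side view when I let go. The wrist force is near zero and the gripper is clear.
- **Bystanders:** The tape, carton and pen cup look unchanged in the scene view. In the side view the arm hides part of the carton, so that comparison was not usable.
- **Disagreements:** The wrist camera read y about 4 mm higher than the other two views. The click was not seen directly: I did not catch the force peak at the balls, and take it from the foot reaching the face.

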